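# Shut off the coolant feed in the valve box

## Robot

A 6-joint arm with a two-finger parallel gripper is mounted at the origin on the work surface. World frame = base frame: x ahead of the robot, y to its left, z up, the work surface at z = 0. Lengths are in m, angles in degrees, forces in N, time in s.
With the tool pointing down it reaches from about 0.4 to 0.825 m from the base axis. Payload 7 kg.
Tool frame: the origin (TCP) lies between the finger pads; the fingertips stand 22 mm ahead of it and the grasp point (between the pads) lies 3 mm ahead of it; z points along the fingers, y is the line along which they close (so a half turn about z gives the same grasp; the last joint's range is limited). The gripper opens to 88 mm and grips with 3 to 60 N. Pads are 19 mm wide; open, the fingers measure 130 mm over their backs; the gripper's body (78 mm by 193 mm) begins 47 mm behind the grasp point.
Start: joints at [-54.712, 20.546, 0.682, 0, -70.136, -16.507], TCP at [0.217, -0.639, 0.249] pointing down, gripper open.
Joint ranges: [-176.03, 176.03], [-82.01, 121.73], [-58.28, 71.71], [-173.87, 95.51], [-174.79, -0.11], [-173.66, 173.66]. Speed limits (degrees/s): [136.94, 136.94, 172.46, 180, 180, 180].

## Interface

Orientations are given as [roll, pitch, yaw] about the fixed x, y, z axes, in that order (R = Rz(yaw) Ry(pitch) Rx(roll)).
In Python, from plant import ctrl gives the robot as it stands.
- The arm moves only by the tool apply_moves, never from a script. Its argument "targets" is a list of rows, each an object with "travel": the shift along the tool's x, y, z in mm, a list of three; "roll": the turn about the tool's z in degrees; "jaw": the finger opening in mm, from 0 to 87.6. In form: [{"travel": [tx, ty, tz], "roll": roll, "jaw": jaw}, ...]. A call has 1 to 10 rows; each row shifts and turns the commanded pose from where the row before left it, along the tool's axes as they then stand; what a row does not reach is not made up. A row lasts 1/10 s, in which the tool goes at most 50 mm and 8.59 degrees, less where a joint would pass 70% of its speed; a pose out of reach is approached as far as the arm can. A call with a gripper value outside its range is refused whole. The fingers move at their own pace and stop on an object; the grip force is fixed at half the most. Time passes only in rows, so rows that do not move let the fingers close. It gives the time, the measured TCP pose, the force, the opening and the grip force at its end, in the units of the state.
- ctrl.get_obs(): the state, without advancing time (a new reading comes with each control period).
- ctrl.snapshot(name): name is "side" or "top" or "wrist"; returns the picture (480x640x3 uint8, red, green, blue); there is no depth.
- ctrl.calibration(name): a dict with "K" (3x3 intrinsics, pixels), "extrinsics" (4x4, takes a point from camera to world coordinates); the wrist camera has in their place "hand_eye" (4x4, takes a point from camera to tool coordinates, whose origin is the TCP and whose axes are the flange's). Camera axes: x right, y down, z forward; pixel columns grow to the right and rows downward; lengths in m; the calibration is good to about 2 mm. A picture is of the moment at which its call begins: read the wrist's pose just before it. calibration takes no time and is no camera call.
- ctrl.close_job(): hands the job in; it is judged then, once.
The state is a dict: "clock": time; "joint_pos": joint angles; "qvel": joint speeds; "tau": joint torques, N m; "tool_pos": TCP position; "orientation": TCP orientation; "force": force on the tool from outside, world axes, zero at the start; "moment": the same for the moment, N m; "opening": finger opening in m; "gripper_force": force on a finger pad.
Only numpy, scipy, OpenCV 4.12 (cv2) and the standard library are available. Lean on these libraries where they do the work, as an engineer would, in place of code of your own. Each camera call takes 0.05 s, during which the arm holds its last target. There are 200 camera calls.

## Task

Shut off the lathe's coolant at the valve box on the bench: first push the loose cover plate straight back along its guides, by its bar, until it meets the stop, so that the two valve handles in front come into view, then push the marked handle, the one with the round disc on its end, a quarter turn clockwise (seen from above) until it is fully shut. Only push with the fingers: the cover is never lifted or tipped up, it stays open, the plain handle keeps its place, and the things standing beside the box are left alone. Finish with the hand clear.

Things in the scene. Friction and masses are not known exactly. Their poses are not given: they have to be found in the camera images.
- box: Grey steel valve box, fixed, 280 mm along its x, 302 mm along y, turned up to 0.35 rad. Origin: centre of its underside, on the bench. -x is its front (towards the robot), +y its left. Top at 80 mm; guide strips along both sides (inner faces at y = +-145 mm, tops at 90 mm). Two pipe unions stick out 14 mm from the front, near the bench.
- well (a point): Centre of the mouth of the open well in the front part of the box, 80 mm above the bench. The well is 125 mm along x and 270 mm along y (box x from -130 to -5 mm). Behind it the box top is a closed deck at the same height. But for the two valves, nothing in the well stands higher than 42 mm above the bench.
- stop (a point): Middle of the front face of the stop strip at the back of the box (box x = 130 mm), 85 mm above the bench; the strip's top is at 90 mm.
- cover: Loose aluminium cover, 140 mm along x, 286 mm along y, 5 mm thick, about 0.6 kg, flat on the box between the guides (2 mm play each side). Axes as the box's; origin: centre of its underside, 80 mm above the bench. It hides the well: origin at box x = -70 to -50 mm. A push of 2 to 6 N slides it to +x until its back edge meets the stop, origin then at box x = +60 mm.
- cover_bar (a point): Centre of the black bar on top of the middle of the cover: 16 mm along x, 80 mm along y, standing 16 mm above the plate (from 85 to 101 mm above the bench; this point is at 93 mm, straight above the cover's origin). Push on its front (-x) face.
- marked_pivot (a point): Point on the upright axis of the marked valve, at mid-height of its handle (63 mm above the bench), at box x = -35 mm and box y = -62 or +50 mm; the plain valve has the other place, so the marked one may be left or right. The brass valve body below the handle is 34 x 30 mm, its top 42 mm above the bench.
- marked_tip (a point): Centre of the round disc (30 mm across, 16 mm thick) on the end of the marked handle, 66 mm from its pivot. The handle is a flat steel bar 16 mm wide, from 56 to 70 mm above the bench, that swings level about the pivot and ends 81 mm from it; its hub is 24 mm across.
- marked_handle (a joint): Angle of the marked handle (rad): 0 open, pointing to the box's front (-x); grows clockwise seen from above; 1.57 shut against its stop, pointing to the box's left (+y). Starts at 0 to 0.3. No spring, stays where left; takes about 0.2 N m (5 N at 40 mm from the pivot). A closed finger let down into the well on its -y side can push it round.
- plain_pivot (a point): The same point on the axis of the plain valve.
- plain_tip (a point): Point in the middle of the plain handle, 66 mm from its pivot. The same bar and material, also 81 mm long, but square-ended with no disc. It starts between 0 and 0.3 rad, turns the same way and just as easily, and must stay as it is.
- holder: Bystander: steel milling tool holder standing on its 62 mm flange, 133 mm tall, to the left of the box. Origin: centre of its foot.
- blank: Bystander: plain aluminium round, 72 mm across, 42 mm tall, to the right of the box. Origin: centre of its underside.
- parallel: Bystander: steel bar 100 x 20 x 32 mm lying to the right of the box. Origin: centre of its underside; x along its length.

How it is judged:
By the outcome, as a careful person would: the job done as asked, in the order asked, and still so for the second after the job is handed in, with the robot touching nothing.
It also fails if it takes over 51 s, if anything falls off the work surface, if the arm or the gripper's body presses on something with over 40 N, if the wrist force passes 120 N, or if a joint passes its speed limit or range.

## Working session

There is one attempt and no reset: what is moved stays moved. The work goes in short steps, Python scripts to look and compute and a tool call to move; the robot and the scene stay as the last step left them, time stands still between calls to the robot, and variables do not carry over. Pictures are saved under pics/ and viewed, at most 10 in all, crops included, and the job is handed in when it is done.

Besides the shell and the picture viewer there is one more tool, called after "Request:" as name([rows], argument=value, ...), one row to a line, values as JSON. apply_moves: Moves the arm, as the interface text tells. Its arguments: {"type":"object","properties":{"targets":{"type":"array","items":{"type":"object","properties":{"travel":{"type":"array","items":{"type":"number"}},"roll":{"type":"number"},"jaw":{"type":"number"}}}}},"required":["targets"]}

```bash
mkdir -p pics
python3 - <<'E'
from plant import ctrl
import cv2,numpy as np
np.set_printoptions(precision=4,suppress=True)
o=ctrl.get_obs();print(o['clock'],o['tool_pos'],o['orientation'],o['opening'])
for n in['top','side']:
    cv2.imwrite(f'pics/{n}0.png',ctrl.snapshot(n)[:,:,::-1]);c=ctrl.calibration(n);print(n,c['K'],c['extrinsics'])
print(ctrl.calibration('wrist'))
E
```

```text
0.0 [ 0.2172 -0.6387  0.2476] [ 179.9076   -0.0078 -161.2263] 0.0878092158746304
top [[459.9006   0.     325.3704]
 [  0.     459.9006 236.3442]
 [  0.       0.       1.    ]] [[ 0.0286 -0.997   0.0714  0.5371]
 [-0.9993 -0.0269  0.0243  0.0274]
 [-0.0223 -0.0721 -0.9971  0.8726]
 [ 0.      0.      0.      1.    ]]
side [[521.5872   0.     317.111 ]
 [  0.     521.5872 239.5906]
 [  0.       0.       1.    ]] [[-0.855  -0.3607  0.3727  0.2369]
 [-0.5185  0.5736 -0.6342  0.621 ]
 [ 0.0149 -0.7355 -0.6774  0.7232]
 [ 0.      0.      0.      1.    ]]
{'K': array([[372.8015,   0.    , 315.0475],
       [  0.    , 372.8015, 234.5686],
       [  0.    ,   0.    ,   1.    ]]), 'hand_eye': array([[ 0.0007, -0.9618, -0.2736,  0.0746],
       [ 1.    ,  0.0007,  0.0001,  0.0012],
       [ 0.0001, -0.2736,  0.9618, -0.1358],
       [ 0.    ,  0.    ,  0.    ,  1.    ]])}
```

View pics/top0.png

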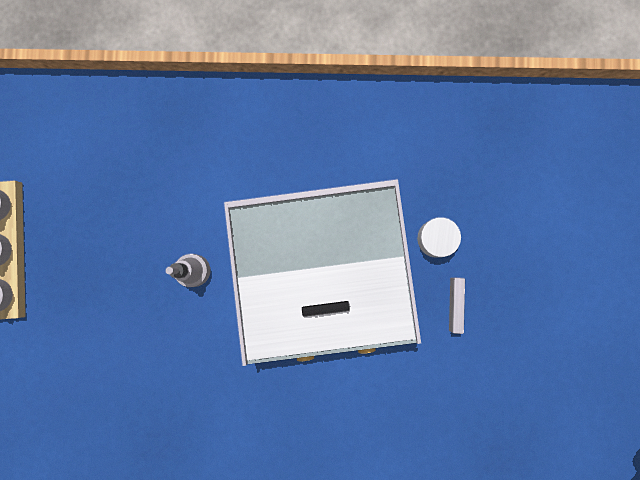

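View pics/side0.png

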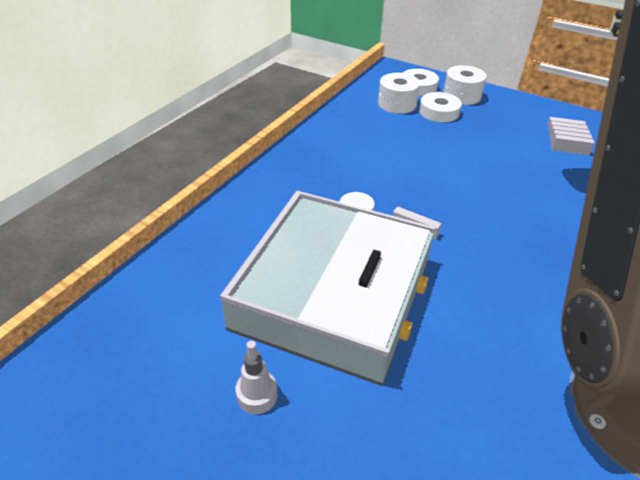

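The top view shows the box's upper corners at (225,203), (398,181), (420,343) and (244,365). The black bar is centred near (326,309), the holder stands left at (190,270), and the blank (440,238) and parallel (458,306) lie to the right. The side view agrees with this.

```bash
cat > h.py <<'E'
from plant import ctrl
import cv2,numpy as np
np.set_printoptions(precision=4,suppress=True)
def ray(name,px,z,T=None):
    c=ctrl.calibration(name);E=c['extrinsics'] if T is None else T
    d=E[:3,:3]@np.linalg.inv(c['K'])@np.r_[px,1];p=E[:3,3];return p+d*(z-p[2])/d[2]
E
python3 - <<'E'
from h import *
from scipy.optimize import least_squares
im=cv2.imread('pics/top0.png')
g=im.max(2)
m=((g<60)).astype(np.uint8);m[:290]=0;m[330:]=0;m[:,:290]=0;m[:,360:]=0
(r)=cv2.minAreaRect(np.argwhere(m)[:,::-1].astype(np.float32));print('bar',r)
bp=[ray('top',q,.101) for q in cv2.boxPoints(r)];print(np.array(bp));
P=np.array([ray('top',q,.09)[:2] for q in [(225,203),(398,181),(420,343),(244,365)]])
B=np.array([[.14,.151],[.14,-.151],[-.14,-.151],[-.14,.151]])
f=lambda v:(v[:2]+B@np.array([[np.cos(v[2]),-np.sin(v[2])],[np.sin(v[2]),np.cos(v[2])]]).T-P).ravel()
s=least_squares(f,[.55,0,0]);print('box',s.x,s.fun)
c,sn=np.cos(s.x[2]),np.sin(s.x[2])
print('barbox',(np.mean(bp,0)[:2]-s.x[:2])@np.array([[c,-sn],[sn,c]]))
# side check: project box corners
C=ctrl.calibration('side');E=np.linalg.inv(C['extrinsics'])
for b in B:
    w=np.r_[s.x[0]+c*b[0]-sn*b[1],s.x[1]+sn*b[0]+c*b[1],.09,1];q=C['K']@(E@w)[:3];print(q[:2]/q[2])
E
```

```text
bar ((325.0286865234375, 308.2221374511719), (9.59784984588623, 46.64554977416992), 82.64761352539062)
[[0.4742 0.083  0.101 ]
 [0.4864 0.0062 0.101 ]
 [0.4708 0.0038 0.101 ]
 [0.4586 0.0804 0.101 ]]
box [0.5324 0.0515 0.1545] [ 0.0014  0.0011  0.0023 -0.0008 -0.0015 -0.0025 -0.0021  0.0022]
barbox [-0.0604  0.0012]
[221.0842 295.0851]
[297.7137 189.9626]
[436.0193 226.6182]
[389.3733 352.2116]
```

```bash
cat >> h.py <<'E'
from scipy.spatial.transform import Rotation as Ro
BX,BY,BA=.5324,.0515,.1545
def b2w(x,y,z): c,s=np.cos(BA),np.sin(BA);return np.array([BX+c*x-s*y,BY+s*x+c*y,z])
def w2b(p): c,s=np.cos(BA),np.sin(BA);d=np.array(p[:2])-[BX,BY];return np.array([c*d[0]+s*d[1],-s*d[0]+c*d[1]])
def delta(w,frm=None,yaw=None):
    o=ctrl.get_obs();R=Ro.from_euler('xyz',[180,0,o['orientation'][2] if yaw is None else yaw],degrees=True)
    return R.inv().apply(np.array(w)-(o['tool_pos'] if frm is None else frm))*1000
E
python3 - <<'E'
from h import *
g=b2w(-.095,.001,.17);print(g,np.degrees(BA))
w=np.array([.43,-.33,.2]);print(delta(w,yaw=-171.2),delta(g,frm=w,yaw=-171.2))
for n,px,z in[('holder',(193,271),.01),('blank',(441,237),.042),('par',(458,306),.032)]: p=ray('top',px,z);print(n,p,w2b(p))
E
```

```text
[0.4384 0.0379 0.17  ] 8.852197934771219
[-257.5616  272.4954   47.7339] [-64.5578 362.2568  30.    ]
holder [0.5268 0.2957 0.01  ] [0.032  0.2422]
blank [ 0.601  -0.1606  0.042 ] [ 0.0351 -0.2201]
par [ 0.478  -0.1946  0.032 ] [-0.0917 -0.2348]
```

Request:
apply_moves([
  {"travel":[0,0,0],"roll":5,"jaw":0},
  {"travel":[0,0,0],"roll":5,"jaw":0},
  {"travel":[-32,34,6],"roll":0,"jaw":0},
  {"travel":[-32,34,6],"roll":0,"jaw":0},
  {"travel":[-32,34,6],"roll":0,"jaw":0},
  {"travel":[-32,34,6],"roll":0,"jaw":0},
  {"travel":[-32,34,6],"roll":0,"jaw":0},
  {"travel":[-32,34,6],"roll":0,"jaw":0},
  {"travel":[-32,34,6],"roll":0,"jaw":0},
  {"travel":[-33,34,6],"roll":0,"jaw":0},
])

```text
clock: 1.1
tool_pos: [0.4303, -0.3292, 0.2003]
orientation: [180.0, -0.0, -171.2]
force: [1.7, -0.5, -0.1]
opening: 0.0127
gripper_force: 0.0
```

Request:
apply_moves([
  {"travel":[-6,36,3],"roll":0,"jaw":0},
  {"travel":[-6,36,3],"roll":0,"jaw":0},
  {"travel":[-6,36,3],"roll":0,"jaw":0},
  {"travel":[-6,36,3],"roll":0,"jaw":0},
  {"travel":[-6,36,3],"roll":0,"jaw":0},
  {"travel":[-6,36,3],"roll":0,"jaw":0},
  {"travel":[-6,36,3],"roll":0,"jaw":0},
  {"travel":[-6,36,3],"roll":0,"jaw":0},
  {"travel":[-6,36,3],"roll":0,"jaw":0},
  {"travel":[-6,36,3],"roll":0,"jaw":0},
])

```text
clock: 2.1
tool_pos: [0.4337, 0.0354, 0.1705]
orientation: [180.0, 0.0, -171.2]
force: [0.9, 0.3, -0.2]
opening: 0.0005
gripper_force: 0.0
```

Run:
```python
from h import *
o=ctrl.get_obs();print(o['clock'],o['tool_pos'],o['orientation'],o['opening'],o['force'],o['joint_pos'])
print(delta(b2w(-.092,.001,.112)))
cv2.imwrite('pics/side1.png',ctrl.snapshot('side')[100:400,150:550,::-1])
```

```text
2.1 [0.4337 0.0354 0.1705] [ 179.9933    0.0039 -171.2139] 0.0005423768488612939 [ 0.92    0.3438 -0.1995] [  30.8145    1.5559  -34.6221   -0.0059  -53.816  -112.0249]
[-8.0309  1.7479 58.4607]
```

View pics/side1.png

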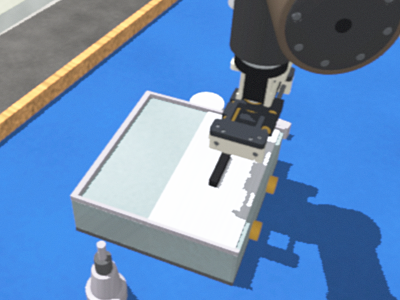

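The gripper is above the cover's front, just ahead of the bar at crop (222,170), with nothing touching. Next it descends and pushes.

Request:
apply_moves([
  {"travel":[-4,1,20],"roll":0,"jaw":0},
  {"travel":[-4,1,20],"roll":0,"jaw":0},
  {"travel":[0,0,12],"roll":0,"jaw":0},
  {"travel":[0,0,6],"roll":0,"jaw":0},
  {"travel":[-4,0,0],"roll":0,"jaw":0},
  {"travel":[-5,0,0],"roll":0,"jaw":0},
  {"travel":[-5,0,0],"roll":0,"jaw":0},
  {"travel":[-5,0,0],"roll":0,"jaw":0},
  {"travel":[-5,0,0],"roll":0,"jaw":0},
  {"travel":[-5,0,0],"roll":0,"jaw":0},
])

```text
clock: 3.15
tool_pos: [0.4698, 0.041, 0.1128]
orientation: [-180.0, -0.1, -171.2]
force: [-5.1, -0.7, 4.5]
opening: 0.0005
gripper_force: 2.8
```

Request:
apply_moves([
  {"travel":[-8,0,0],"roll":0,"jaw":0},
  {"travel":[-8,0,0],"roll":0,"jaw":0},
  {"travel":[-8,0,0],"roll":0,"jaw":0},
  {"travel":[-8,0,0],"roll":0,"jaw":0},
  {"travel":[-8,0,0],"roll":0,"jaw":0},
  {"travel":[-8,0,0],"roll":0,"jaw":0},
  {"travel":[-8,0,0],"roll":0,"jaw":0},
  {"travel":[-8,0,0],"roll":0,"jaw":0},
  {"travel":[-8,0,0],"roll":0,"jaw":0},
  {"travel":[-8,0,0],"roll":0,"jaw":0},
])

```text
clock: 4.15
tool_pos: [0.5496, 0.0535, 0.1127]
orientation: [-180.0, -0.1, -171.2]
force: [-5.3, -1.1, 4.7]
opening: 0.0006
gripper_force: 2.9
```

Run:
```python
from h import *
o=ctrl.get_obs();print(o['clock'],o['tool_pos'],o['orientation'],o['force'],w2b(o['tool_pos']))
print(delta(b2w(.0425,.001,.112)))
cv2.imwrite('pics/top2.png',ctrl.snapshot('top')[150:400,150:500,::-1])
```

```text
4.15 [0.5496 0.0535 0.1127] [-179.984    -0.0605 -171.231 ] [-5.3442 -1.14    4.6735] [ 0.0173 -0.0006]
[-25.2266   1.6749   0.694 ]
```

View pics/top2.png

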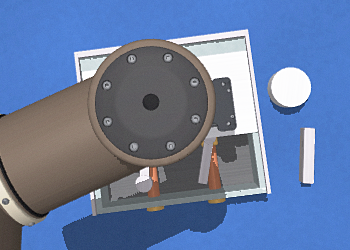

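The cover is sliding and the well is opening. Push continues to the stop.

Request:
apply_moves([
  {"travel":[-5,0,0],"roll":0,"jaw":0},
  {"travel":[-5,0,0],"roll":0,"jaw":0},
  {"travel":[-5,0,0],"roll":0,"jaw":0},
  {"travel":[-4,0,0],"roll":0,"jaw":0},
  {"travel":[-2,0,0],"roll":0,"jaw":0},
])

```text
clock: 4.7
tool_pos: [0.5705, 0.057, 0.1125]
orientation: [-180.0, -0.0, -171.2]
force: [-4.6, -1.2, 3.0]
opening: 0.0008
gripper_force: 2.6
```

Request:
apply_moves([
  {"travel":[-1,0,0],"roll":0,"jaw":0},
  {"travel":[-1,0,0],"roll":0,"jaw":0},
])

```text
clock: 4.9
tool_pos: [0.572, 0.0572, 0.1125]
orientation: [-180.0, -0.0, -171.2]
force: [-4.5, -1.1, 1.5]
opening: 0.0002
gripper_force: 2.1
```

Request:
apply_moves([
  {"travel":[-1,0,0],"roll":0,"jaw":0},
  {"travel":[-1,0,0],"roll":0,"jaw":0},
])

```text
clock: 5.1
tool_pos: [0.5742, 0.0576, 0.1125]
orientation: [180.0, 0.0, -171.2]
force: [-3.2, -0.9, 0.6]
opening: 0.0004
gripper_force: 1.9
```

Request:
apply_moves([
  {"travel":[-1,0,0],"roll":0,"jaw":0},
  {"travel":[-1,0,0],"roll":0,"jaw":0},
])

```text
clock: 5.3
tool_pos: [0.5748, 0.0576, 0.1125]
orientation: [-180.0, -0.2, -171.2]
force: [-11.6, 0.3, 7.8]
opening: 0.0004
gripper_force: 5.9
```

Request:
apply_moves([
  {"travel":[-1,0,0],"roll":0,"jaw":0},
  {"travel":[0,0,0],"roll":0,"jaw":0},
])

```text
clock: 5.5
tool_pos: [0.5748, 0.0575, 0.1124]
orientation: [-180.0, -0.3, -171.2]
force: [-12.7, 0.1, 9.8]
opening: 0.0006
gripper_force: 6.4
```

Run:
```python
from h import *
o=ctrl.get_obs();print(o['force'],w2b(o['tool_pos']))
```

```text
[-12.7232   0.1208   9.805 ] [ 0.0428 -0.0006]
```

The force rose at box x = 42.8 mm against 42.5 expected, so the cover is on the stop. Back off, rise and look.

Request:
apply_moves([
  {"travel":[4,0,0],"roll":0,"jaw":0},
  {"travel":[8,0,0],"roll":0,"jaw":0},
  {"travel":[8,0,-20],"roll":0,"jaw":0},
  {"travel":[20,0,-30],"roll":0,"jaw":0},
  {"travel":[30,0,-30],"roll":0,"jaw":0},
  {"travel":[30,0,-20],"roll":0,"jaw":0},
  {"travel":[20,0,-10],"roll":0,"jaw":0},
  {"travel":[0,0,0],"roll":0,"jaw":0},
  {"travel":[0,0,0],"roll":0,"jaw":0},
])

```text
clock: 6.4
tool_pos: [0.459, 0.0401, 0.2234]
orientation: [179.9, 0.2, -171.2]
force: [0.8, 0.3, 0.2]
opening: 0.0002
gripper_force: 0.0
```

Run:
```python
from h import *
o=ctrl.get_obs();print(o['clock'],o['tool_pos'],o['orientation'],o['force'],w2b(o['tool_pos']))
np.save('pose.npy',np.r_[o['tool_pos'],o['orientation']])
cv2.imwrite('pics/wrist3.png',ctrl.snapshot('wrist')[:,:,::-1])
```

```text
6.4 [0.459  0.0401 0.2234] [ 179.9445    0.1827 -171.1863] [0.8247 0.3097 0.2254] [-0.0743  0.    ]
```

View pics/wrist3.png

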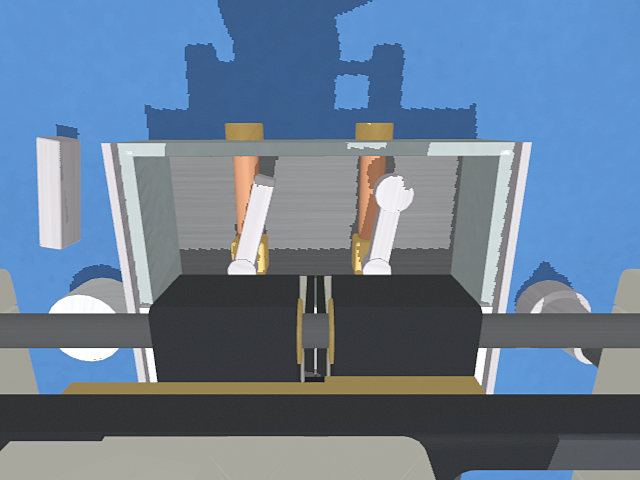

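The wrist view shows the front of the box at the top and its left (+y) to the right. The marked handle has its disc at (395,194) and hub near (377,267), so it sits at box y = +50. The plain handle's end is at (265,180) and its hub near (242,268).

Run:
```python
from h import *
p=np.load('pose.npy');T=np.eye(4);T[:3,:3]=Ro.from_euler('xyz',p[3:],degrees=True).as_matrix();T[:3,3]=p[:3]
C=T@ctrl.calibration('wrist')['hand_eye']
for n,px,z in[('disc',(395,193),.071),('hub',(377,267),.070),('plain end',(265,179),.07),('plainhub',(242,268),.07),('frontL',(531,142),.09),('frontR',(102,143),.09)]:
    print(n,w2b(ray('wrist',px,z,C)))
```

```text
disc [-0.1002  0.0635]
hub [-0.0383  0.0525]
plain end [-0.111  -0.0374]
plainhub [-0.0375 -0.0592]
frontL [-0.1395  0.1526]
frontR [-0.1388 -0.148 ]
```

Request:
apply_moves([
  {"travel":[0,0,0],"roll":-8.57,"jaw":0},
  {"travel":[0,0,0],"roll":-8.57,"jaw":0},
  {"travel":[0,0,0],"roll":-8.57,"jaw":0},
  {"travel":[0,0,0],"roll":-8.57,"jaw":0},
  {"travel":[0,0,0],"roll":-8.57,"jaw":0},
  {"travel":[0,0,0],"roll":-8.57,"jaw":0},
  {"travel":[0,0,0],"roll":-8.57,"jaw":0},
  {"travel":[0,0,0],"roll":-8.57,"jaw":0},
  {"travel":[0,0,0],"roll":-8.57,"jaw":0},
  {"travel":[0,0,0],"roll":-8.57,"jaw":0},
])

```text
clock: 7.45
tool_pos: [0.4592, 0.0399, 0.2215]
orientation: [179.9, -0.0, -85.2]
force: [0.7, 0.2, 0.3]
opening: 0.0003
gripper_force: 0.0
```

Request:
apply_moves([
  {"travel":[0,0,0],"roll":-8.57,"jaw":0},
  {"travel":[0,0,0],"roll":-8.57,"jaw":0},
  {"travel":[0,0,0],"roll":-8.57,"jaw":0},
  {"travel":[0,0,0],"roll":-8.57,"jaw":0},
  {"travel":[0,0,0],"roll":-8.57,"jaw":0},
  {"travel":[0,0,0],"roll":-8.57,"jaw":0},
  {"travel":[0,0,0],"roll":-8.57,"jaw":0},
  {"travel":[0,0,0],"roll":-8.57,"jaw":0},
  {"travel":[0,0,0],"roll":-8.57,"jaw":0},
  {"travel":[0,0,0],"roll":-8.57,"jaw":0},
])

```text
clock: 8.45
tool_pos: [0.4592, 0.0399, 0.2215]
orientation: [180.0, 0.1, 0.5]
force: [-0.4, -0.4, 0.4]
opening: 0.0003
gripper_force: 0.0
```

Request:
apply_moves([
  {"travel":[0,0,0],"roll":-8.57,"jaw":0},
  {"travel":[0,0,0],"roll":0,"jaw":0},
  {"travel":[0,0,0],"roll":0,"jaw":0},
])

```text
clock: 8.75
tool_pos: [0.4589, 0.0398, 0.2219]
orientation: [180.0, 0.1, 8.5]
force: [-0.5, -0.9, -0.3]
opening: 0.0006
gripper_force: 0.0
```

Run:
```python
from h import *
o=ctrl.get_obs();print(o['clock'],o['tool_pos'],o['orientation'],o['joint_pos'],w2b(o['tool_pos']))
print(delta(b2w(-.074,.020,.072)))
# per-row tool-frame travel for arc about the pivot, (tool y=-box y, x=box x)
r=np.array([-.038,-.031]);s=8.57;a=-np.radians(s)
R=np.array([[np.cos(a),-np.sin(a)],[np.sin(a),np.cos(a)]])
d=(R@r-r)*1000;print('row travel',d[0],-d[1])
```

```text
8.75 [0.4589 0.0398 0.2219] [179.9728   0.0635   8.481 ] [ 29.5639   1.1816 -27.4838   0.0029 -61.4036  68.9157] [-0.0744 -0.0003]
[  0.3162 -20.2774 149.8535]
row travel -4.195258548629989 -6.008798427961346
```

Request:
apply_moves([
  {"travel":[0,-20,0],"roll":-0.3,"jaw":0},
  {"travel":[0,0,30],"roll":0,"jaw":0},
  {"travel":[0,0,30],"roll":0,"jaw":0},
  {"travel":[0,0,20],"roll":0,"jaw":0},
  {"travel":[0,0,10],"roll":0,"jaw":0},
  {"travel":[0,0,10],"roll":0,"jaw":0},
  {"travel":[0,0,0],"roll":0,"jaw":0},
])

```text
clock: 9.45
tool_pos: [0.4553, 0.0593, 0.1218]
orientation: [180.0, 0.1, 9.0]
force: [0.1, -0.7, 0.5]
opening: 0.0002
gripper_force: 0.0
```

Run:
```python
from h import *
o=ctrl.get_obs();print(o['clock'],o['tool_pos'],w2b(o['tool_pos']),delta(b2w(-.074,.020,.072)))
cv2.imwrite('pics/wrist4.png',ctrl.snapshot('wrist')[:,:,::-1])
cv2.imwrite('pics/side4.png',ctrl.snapshot('side')[100:400,150:550,::-1])
```

```text
9.45 [0.4553 0.0593 0.1218] [-0.075   0.0196] [ 1.0021 -0.3865 49.7908]
```

View pics/side4.png

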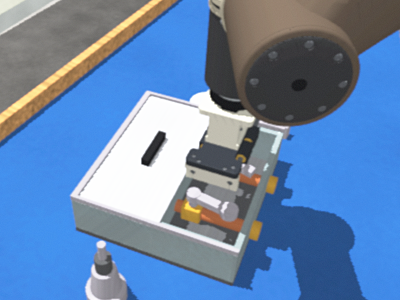

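The cover is back against the stop. The closed fingers are just above the well, on the -y side of the marked handle, whose disc is at crop (230,211). Lower them in.

Request:
apply_moves([
  {"travel":[1,0,10],"roll":0,"jaw":0},
  {"travel":[0,0,10],"roll":0,"jaw":0},
  {"travel":[0,0,10],"roll":0,"jaw":0},
  {"travel":[0,0,10],"roll":0,"jaw":0},
  {"travel":[0,0,10],"roll":0,"jaw":0},
  {"travel":[0,0,0],"roll":0,"jaw":0},
])

```text
clock: 10.15
tool_pos: [0.4555, 0.0591, 0.0709]
orientation: [179.9, 0.2, 9.0]
force: [-0.0, 0.4, 1.0]
opening: 0.0005
gripper_force: 0.0
```

Request:
apply_moves([
  {"travel":[-2.2,-2.9,0],"roll":4.3,"jaw":0},
  {"travel":[-2.2,-2.9,0],"roll":4.3,"jaw":0},
  {"travel":[-2.2,-2.9,0],"roll":4.3,"jaw":0},
  {"travel":[-2.2,-2.9,0],"roll":4.3,"jaw":0},
  {"travel":[-2.2,-2.9,0],"roll":4.3,"jaw":0},
  {"travel":[-2.2,-2.9,0],"roll":4.3,"jaw":0},
])

```text
clock: 10.75
tool_pos: [0.4438, 0.077, 0.0727]
orientation: [180.0, -0.0, -16.9]
force: [1.1, -3.9, 0.7]
opening: 0.0006
gripper_force: 2.0
```

Contact force is about 4 N, as expected. Continuing the arc.

Request:
apply_moves([
  {"travel":[-2.2,-2.9,0],"roll":4.3,"jaw":0},
  {"travel":[-2.2,-2.9,0],"roll":4.3,"jaw":0},
  {"travel":[-2.2,-2.9,0],"roll":4.3,"jaw":0},
  {"travel":[-2.2,-2.9,0],"roll":4.3,"jaw":0},
  {"travel":[-2.2,-2.9,0],"roll":4.3,"jaw":0},
  {"travel":[-2.2,-2.9,0],"roll":4.3,"jaw":0},
  {"travel":[-2.2,-2.9,0],"roll":4.3,"jaw":0},
  {"travel":[-2.2,-2.9,0],"roll":4.3,"jaw":0},
])

```text
clock: 11.55
tool_pos: [0.4398, 0.1048, 0.0723]
orientation: [179.8, 0.0, -51.3]
force: [-3.7, -2.1, 3.4]
opening: 0.0006
gripper_force: 2.3
```

Request:
apply_moves([
  {"travel":[-2.2,-2.9,0],"roll":4.3,"jaw":0},
  {"travel":[-2.2,-2.9,0],"roll":4.3,"jaw":0},
  {"travel":[-2.2,-2.9,0],"roll":4.3,"jaw":0},
  {"travel":[-2.2,-2.9,0],"roll":4.3,"jaw":0},
  {"travel":[-2.2,-2.9,0],"roll":4.3,"jaw":0},
  {"travel":[-2.2,-2.9,0],"roll":4.3,"jaw":0},
])

```text
clock: 12.15
tool_pos: [0.4484, 0.1248, 0.072]
orientation: [179.8, -0.0, -77.2]
force: [-6.1, 1.8, 0.6]
opening: 0.0007
gripper_force: 2.5
```

Run:
```python
from h import *
o=ctrl.get_obs();print(o['clock'],w2b(o['tool_pos']),o['orientation'],o['force'],delta(b2w(-.067,.089,.072)))
```

```text
12.15 [-0.0717  0.0853] [179.7927  -0.0464 -77.16  ] [-6.1235  1.7948  0.6122] [-3.352  -4.9216 -0.0079]
```

Request:
apply_moves([
  {"travel":[-2.5,-3.5,0],"roll":4,"jaw":0},
  {"travel":[0,-1,0],"roll":0,"jaw":0},
])

```text
clock: 12.35
tool_pos: [0.4527, 0.1286, 0.072]
orientation: [179.8, -0.0, -81.1]
force: [-5.7, 1.6, 0.3]
opening: 0.0005
gripper_force: 2.3
```

Request:
apply_moves([
  {"travel":[0,-1,0],"roll":0,"jaw":0},
  {"travel":[0,-1,0],"roll":0,"jaw":0},
])

```text
clock: 12.55
tool_pos: [0.4546, 0.1287, 0.0721]
orientation: [179.8, -0.0, -81.0]
force: [-6.1, 2.7, 0.4]
opening: 0.0003
gripper_force: 2.4
```

Request:
apply_moves([
  {"travel":[0,-1,0],"roll":0,"jaw":0},
  {"travel":[0,0,0],"roll":0,"jaw":0},
])

```text
clock: 12.75
tool_pos: [0.4557, 0.1289, 0.0721]
orientation: [179.8, -0.0, -81.0]
force: [-4.2, 1.4, 0.1]
opening: 0.0001
gripper_force: 2.1
```

Run:
```python
from h import *
o=ctrl.get_obs();print(o['clock'],w2b(o['tool_pos']),o['orientation'],o['force'])
```

```text
12.75 [-0.0639  0.0883] [179.8462  -0.0347 -80.9718] [-4.2109  1.4264  0.1257]
```

Not on the stop yet; keep nudging.

Request:
apply_moves([
  {"travel":[0,-1,0],"roll":0,"jaw":0},
  {"travel":[0,-1,0],"roll":0,"jaw":0},
])

```text
clock: 12.95
tool_pos: [0.4576, 0.1293, 0.0721]
orientation: [179.8, -0.0, -81.0]
force: [-5.6, 2.9, 0.5]
opening: 0.0002
gripper_force: 2.4
```

Request:
apply_moves([
  {"travel":[0,-1,0],"roll":0,"jaw":0},
  {"travel":[0,-1,0],"roll":0,"jaw":0},
])

```text
clock: 13.15
tool_pos: [0.4596, 0.1297, 0.0721]
orientation: [179.9, -0.0, -81.0]
force: [-5.1, 2.1, 0.4]
opening: 0.0003
gripper_force: 2.5
```

Run:
```python
from h import *
o=ctrl.get_obs();print(o['clock'],w2b(o['tool_pos']),o['orientation'],o['force'])
cv2.imwrite('pics/side5.png',ctrl.snapshot('side')[100:400,150:550,::-1])
```

```text
13.15 [-0.0599  0.0884] [179.8521  -0.0233 -80.969 ] [-5.1475  2.1119  0.4111]
```

View pics/side5.png

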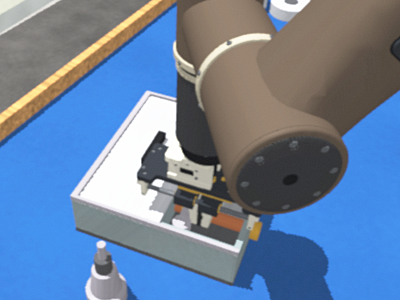

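The side view shows the finger in the well, still pushing, with the body clear of the holder and bar.

Request:
apply_moves([
  {"travel":[0,-1,0],"roll":0,"jaw":0},
  {"travel":[0,-1,0],"roll":0,"jaw":0},
  {"travel":[0,-1,0],"roll":0,"jaw":0},
])

```text
clock: 13.5
tool_pos: [0.4622, 0.1301, 0.072]
orientation: [179.8, -0.0, -81.0]
force: [-11.3, 4.5, 3.2]
opening: 0.0003
gripper_force: 5.3
```

Request:
apply_moves([
  {"travel":[0,-1,0],"roll":0,"jaw":0},
  {"travel":[0,-1,0],"roll":0,"jaw":0},
])

```text
clock: 13.7
tool_pos: [0.4624, 0.1301, 0.0719]
orientation: [179.6, -0.0, -81.0]
force: [-21.9, 7.9, 12.4]
opening: 0.0005
gripper_force: 10.6
```

Request:
apply_moves([
  {"travel":[0,-1,0],"roll":0,"jaw":0},
  {"travel":[0,0,0],"roll":0,"jaw":0},
])

```text
clock: 13.9
tool_pos: [0.4624, 0.1301, 0.0719]
orientation: [179.6, -0.0, -81.0]
force: [-23.1, 7.6, 13.7]
opening: 0.0002
gripper_force: 11.4
```

The force climbed with no further motion, so the handle is on its stop. Back off, lift out and move aside.

Request:
apply_moves([
  {"travel":[0,4,0],"roll":0,"jaw":0},
  {"travel":[0,5,0],"roll":0,"jaw":0},
  {"travel":[0,3,0],"roll":0,"jaw":0},
  {"travel":[0,0,-20],"roll":0,"jaw":0},
  {"travel":[0,0,-30],"roll":0,"jaw":0},
  {"travel":[0,0,-40],"roll":0,"jaw":0},
  {"travel":[0,0,-40],"roll":0,"jaw":0},
  {"travel":[40,0,-30],"roll":0,"jaw":0},
  {"travel":[40,0,0],"roll":0,"jaw":0},
  {"travel":[40,0,0],"roll":0,"jaw":0},
])

```text
clock: 14.9
tool_pos: [0.4745, 0.0097, 0.2341]
orientation: [-179.8, 0.0, -80.9]
force: [0.7, 0.6, 0.3]
opening: 0.0003
gripper_force: 0.0
```

Request:
apply_moves([
  {"travel":[40,-6,0],"roll":0,"jaw":0},
  {"travel":[40,-6,0],"roll":0,"jaw":0},
  {"travel":[40,-6,0],"roll":0,"jaw":0},
  {"travel":[40,-6,0],"roll":0,"jaw":0},
  {"travel":[40,-6,0],"roll":0,"jaw":0},
  {"travel":[40,0,0],"roll":0,"jaw":0},
  {"travel":[40,0,0],"roll":0,"jaw":0},
  {"travel":[40,0,0],"roll":0,"jaw":0},
  {"travel":[0,0,0],"roll":0,"jaw":0},
])

```text
clock: 15.8
tool_pos: [0.5539, -0.3049, 0.2315]
orientation: [179.9, -0.0, -81.2]
force: [0.1, -0.1, 0.3]
opening: 0.0006
gripper_force: 0.0
```

Run:
```python
from h import *
o=ctrl.get_obs();print(o['clock'],o['tool_pos'],o['force'])
im=ctrl.snapshot('top')[150:400,150:500,::-1]
cv2.imwrite('pics/top6.png',cv2.resize(im,None,fx=2.2,fy=2.2,interpolation=cv2.INTER_CUBIC))
```

```text
15.8 [ 0.5539 -0.3049  0.2315] [ 0.0772 -0.115   0.2786]
```

View pics/top6.png

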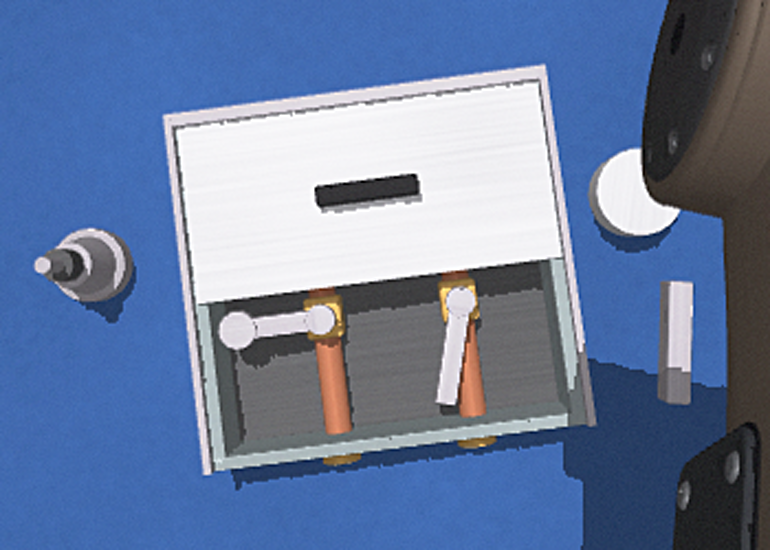

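The final view shows the cover at the back stop and the marked handle pointing left: its disc (237,331) and hub (321,319) line up with the box's y axis to about 1°. The plain handle looks unmoved, the bystanders are in place and the hand is clear.

```bash
python3 -c "
from plant import ctrl
print(ctrl.close_job())"
```

```text
the job is handed in; nothing more can be done
None
```

The job is handed in at about 16 s: the cover is pushed back to its stop, the marked handle is turned to its shut stop, the plain handle and the bystanders look unmoved in the last picture, and the hand is clear.

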